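# Clear the pine offcuts off the electronics bench

## Robot

A 7-joint arm with a two-finger parallel gripper is mounted at the origin on the work surface. World frame = base frame: x ahead of the robot, y to its left, z up, the work surface at z = 0. Lengths are in m, angles in rad, forces in N, time in s.
With the tool pointing down it reaches from about 0.425 to 0.925 m from the base axis. Payload 6.8 kg.
Tool frame: the origin (TCP) lies on the front face of the gripper's body, between the roots of the fingers; the fingertips stand 73 mm ahead of it and the grasp point (between the pads) lies 54 mm ahead of it; z points along the fingers, y is the direction in which the jaws open and shut (so a half turn about z gives the same grasp; the last joint's range is limited). The gripper opens to 85 mm and grips with 20 to 120 N. Pads are 22 mm wide; open, the fingers measure 114 mm over their backs; the gripper's body (76 mm by 85 mm) begins 54 mm behind the grasp point. The pads swing forward as they close: fully open they stand 13 mm farther back than shut.
Start: joints at [-1.211, 0.477, 0.022, 1.555, -0.011, 1.109, -0.083], TCP at [0.304, 0.602, 0.304] pointing down, gripper open.
Joint ranges: [-2.96, 2.96], [-0.34, 2.1], [-1.41, 1.46], [0.24, 2.44], [-1.37, 4.51], [0.17, 1.92], [-2.96, 2.96]. Speed limits (rad/s): [2.39, 2.39, 3.14, 3.14, 3.14, 3.14, 3.14].

## Interface

Orientations are given as a unit quaternion [w, x, y, z].
In Python, from station import get_obs, read_camera, hand_in, spot_in, cut_out, spot_point gives the robot as it stands. The module is installed in compiled form; this text tells all that it offers.
- The arm moves only by the tool move_arm, never from a script. Its arguments are lists of equal length, an entry for each row: "gripper": the opening, from 0 (shut) to 1 (fully open); "xyz": the shift along the tool's x, y, z in cm, a list of three; "twist": the turn about the tool's z in rad. A call has 1 to 5 rows; each row is the pose to reach, as a shift and turn from the pose commanded when the call began, along the tool's axes at that moment; what a row does not reach only later rows make up. A row lasts 1/12 s, in which the tool goes at most 41.7 mm and 7.16 degrees, less where a joint would pass 70% of its speed; a pose out of reach is approached as far as the arm can. A call with a gripper value outside its range is refused whole. The fingers move at their own pace and stop on an object; "squeeze" is the grip in N (left out, the last holds). Time passes only in rows, so rows that repeat a pose let the fingers close. It gives the time, the measured TCP pose, the force and the opening at its end, in the units of the state.
- get_obs(): the state, without advancing time (a new reading comes with each control period).
- read_camera(name): name is "side" or "top" or "wrist"; returns a dict with "pixels" (420x560x3 uint8, red, green, blue), "fx", "fy", "cx", "cy" (pixels), "R" (3x3) and "t" (3): a world point X has camera coordinates R X + t. Camera axes: x right, y down, z forward; pixel columns grow to the right and rows downward; lengths in m; the calibration is good to about 2 mm. A picture is of the moment at which its call begins. There is no depth.
- hand_in(): hands the job in, once; it reports no verdict.
Trained networks look in the newest picture that a camera, given by its name, has taken for a name from the list of things; names that differ only in an ending like _2 or _b are one class to them, and where a whole thing is asked for, a point or a joint stands for the part that bears it (a point fixed in the world has none). Each returns a list of dicts, best first, with "p" (0 to 1); they miss things now and then, are a little off and sometimes report something else, mostly with a low value. They report only what shows in the picture. A call takes as long as a camera call.
- spot_in(query, camera): "centre" ([x, y, z] in m, in world coordinates, good to about 4 mm: the middle of the surface that is visible of it).
- cut_out(query, camera): "pixels" (420x560 bool, what is visible of it).
- spot_point(query, camera): "centre" ([x, y, z] in m, in world coordinates, good to about 4 mm: a listed point, or the origin of a listed thing).
The state is a dict: "t": time; "q": joint angles; "joint_vel": joint speeds; "joint_torque": joint torques, N m; "eef_pos": TCP position; "tool_rot": TCP orientation; "contact_force": force on the tool from outside, world axes, zero at the start; "torque": the same for the moment, N m; "gripper_width": opening from 0.0 (shut) to 1.0 (fully open).
Only numpy, scipy, OpenCV 4.12 (cv2) and the standard library are available. Lean on these libraries where they do the work, as an engineer would, in place of code of your own. Each camera call takes 0.05 s, during which the arm holds its last target.

## Task

Clear the two pine offcuts - the L-shaped one and the one with the slanting sawn end - off the bench into the open steel scrap bin. Leave the finished rectangular block with the two drilled holes where it lies.

Things in the scene. Friction and masses are not known exactly. Their poses are not given: they have to be found in the camera images.
- notched_offcut: Loose flat L of bare pine, 45 g, 28 mm thick, 80 (x) by 58 mm (y). Origin: middle of that outline, on the underside; z up. Long leg: along x, 80 long, 28 wide, y -29 to -1 mm. Short leg: x 12 to 40, up to y +29 mm. Good grip: across the long leg (28 mm, fingers closing along y) at x -14, y -15 mm. Centre of mass: x 7, y -7 mm. Other small bystanders lie 25 mm or more away, under 40 mm high.
- mitred_offcut: Loose flat pine offcut, one end sawn at 45 degrees, 30 g, 28 mm thick, 34 mm wide. Origin: middle of its 76 x 34 mm outline, on the underside; z up. Long side at y -17 mm, x -38 to 38 mm; parallel short side at y +17 mm, x -38 to 4 mm. Good grip: across these sides (34 mm, fingers closing along y) at x -14, y 0. Centre of mass: x -6, y -2 mm. Bystanders lie 25 mm or more away, under 40 mm high.
- drilled_block: The finished part, to be left alone: a loose rectangular pine block, 76 mm (x) by 34 mm (y) by 28 mm high, with two 11 mm holes drilled through from the top at x = -22 and +22 mm. Origin: centre of the underside; z up.
- scrap_bin: Scrap bin: fixed, open-topped bare steel box, outside 200 (x) by 160 (y) by 80 mm high, walls and floor 4 mm, to the left or right of the work area; a small pine stub, 18 mm high, already lies in it. Origin: centre of its underside; z up. The shallow black tray (30 mm high) on the opposite side holds good parts and is not the bin.

How it is judged:
At the end, for the whole second after the job is handed in: Both pine offcuts (the L-shaped and the slant-ended one) lie at rest inside the scrap bin: each one's origin is between the bin's walls and less than 70 mm above the bin's underside (the rim is at 80 mm). The drilled block has not been shifted by more than 20 mm (x of notched_offcut in the frame of scrap_bin between -0.096 and 0.096 m and y of notched_offcut in the frame of scrap_bin between -0.076 and 0.076 m and z of notched_offcut in the frame of scrap_bin between -0.01 and 0.07 m and linear speed of each of notched_offcut, mitred_offcut below 0.03 m/s and angular speed of each of notched_offcut, mitred_offcut below 0.3 rad/s and x of mitred_offcut in the frame of scrap_bin between -0.096 and 0.096 m and y of mitred_offcut in the frame of scrap_bin between -0.076 and 0.076 m and z of mitred_offcut in the frame of scrap_bin between -0.01 and 0.07 m); the robot touches nothing.
It fails at once if the drilled block is shifted by more than 20 mm (distance of drilled_block from where it was at the start of the episode above 0.02 m).
It also fails if it takes over 53 s, if anything falls off the work surface, if the arm or the gripper's body presses on something with over 40 N, if the wrist force passes 120 N, or if a joint passes its speed limit or range.

## Working session

There is one attempt and no reset: what is moved stays moved. The work goes in short steps, Python scripts to look and compute and a tool call to move; the robot and the scene stay as the last step left them, time stands still between calls to the robot, and variables do not carry over. Pictures are saved under pics/ and viewed, and the job is handed in when it is done.

Besides the shell and the picture viewer there is one more tool, called as name(argument=value, ...), one argument or row to a line, values as JSON. move_arm: Moves the arm, as the interface text tells. Its arguments: {"type":"object","properties":{"gripper":{"type":"array","items":{"type":"number"}},"xyz":{"type":"array","items":{"type":"array","items":{"type":"number"}}},"twist":{"type":"array","items":{"type":"number"}},"squeeze":{"type":"number"}},"required":["gripper","xyz","twist"]}

```bash
mkdir -p pics; cat > h.py <<'E'
import numpy as np, cv2, json
from station import *
def save(c,n):
    d=read_camera(c); cv2.imwrite(f'pics/{n}.png',cv2.cvtColor(d['pixels'],cv2.COLOR_RGB2BGR)); return d
def proj(d,P):
    P=np.atleast_2d(P); c=P@np.array(d['R']).T+np.array(d['t']); return np.c_[d['fx']*c[:,0]/c[:,2]+d['cx'],d['fy']*c[:,1]/c[:,2]+d['cy']]
def ray(d,uv,z):
    uv=np.atleast_2d(uv).astype(float); R=np.array(d['R']);o=-R.T@np.array(d['t'])
    v=np.c_[(uv[:,0]-d['cx'])/d['fx'],(uv[:,1]-d['cy'])/d['fy'],np.ones(len(uv))]@R
    return o+v*((z-o[2])/v[:,2])[:,None]
E
python3 - <<'E'
from h import *
o=get_obs(); print({k:np.round(o[k],3).tolist() for k in ['t','eef_pos','tool_rot','gripper_width']})
d=save('top','t0')
for n in ['notched_offcut','mitred_offcut','drilled_block','scrap_bin']:
    for f in (spot_in,spot_point):
        print(n,f.__name__,[(np.round(r['centre'],3).tolist(),round(r['p'],2)) for r in f(n,'top')])
    for r in cut_out(n,'top')[:2]:
        m=r['pixels'].astype(np.uint8); cs=max(cv2.findContours(m,0,2)[0],key=cv2.contourArea)
        a=cv2.approxPolyDP(cs,4,True)[:,0]; print(round(r['p'],2),m.sum(),a.tolist(),np.round(ray(d,a,.028)[:,:2],3).tolist())
E
```

```text
{'t': 0.0, 'eef_pos': [0.304, 0.602, 0.303], 'tool_rot': [-0.0, 0.232, 0.973, -0.001], 'gripper_width': 1.001}
notched_offcut call [([0.644, -0.005, 0.027], 0.8)]
notched_offcut call [([0.643, -0.012, 0.001], 0.95)]
0.78 462 [[298, 167], [277, 185], [291, 201], [298, 195], [292, 186], [303, 175]] [[0.694, -0.02], [0.643, 0.038], [0.598, -0.001], [0.615, -0.02], [0.641, -0.003], [0.672, -0.034]]
mitred_offcut call [([0.474, -0.095, 0.028], 0.52)]
mitred_offcut call [([0.466, -0.098, -0.001], 0.76)]
0.78 289 [[334, 234], [323, 234], [319, 257], [332, 249]] [[0.508, -0.119], [0.508, -0.089], [0.445, -0.078], [0.467, -0.114]]
drilled_block call [([0.486, 0.094, 0.027], 0.71)]
drilled_block call [([0.486, 0.09, 0.003], 0.75)]
0.59 373 [[243, 235], [244, 248], [269, 250], [270, 238]] [[0.503, 0.13], [0.467, 0.126], [0.463, 0.058], [0.495, 0.056]]
scrap_bin call [([0.524, 0.383, 0.004], 0.75)]
scrap_bin call [([0.522, 0.369, 0.002], 0.88)]
0.58 4903 [[124, 188], [118, 261], [181, 265], [187, 194], [181, 189]] [[0.631, 0.464], [0.429, 0.469], [0.42, 0.297], [0.616, 0.287], [0.63, 0.305]]
```

View pics/t0.png

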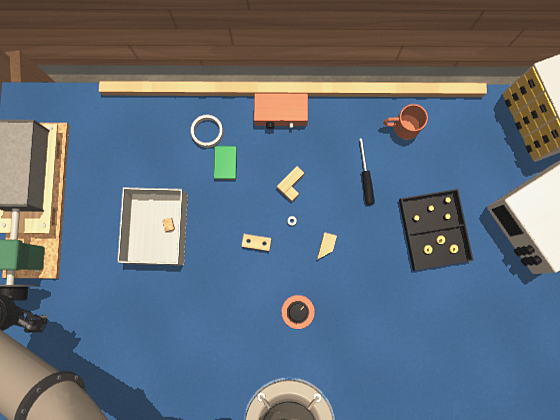

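The top view shows the L at about px (290,183), the mitred piece at (327,246), the block at (256,242) and the bin at (152,227). I'll move above the work area and refine with the wrist camera.

```bash
cat >> h.py <<'E'
from scipy.spatial.transform import Rotation as Ro
def Rt():
    w,x,y,z=get_obs()['tool_rot']; return Ro.from_quat([x,y,z,w]).as_matrix()
def plan(p,jaw=None):
    """shift (cm, tool axes) and twist to TCP p with tool y along the world angle jaw (mod pi)"""
    R=Rt(); o=get_obs(); s=R.T@(np.array(p)-o['eef_pos'])*100
    tw=None
    if jaw is not None:
        d=R.T@np.array([np.cos(jaw),np.sin(jaw),0]); tw=np.arctan2(-d[0],d[1]); tw=(tw+np.pi/2)%np.pi-np.pi/2
    print('shift',np.round(s,2),'twist',tw, 'q7',round(o['q'][6],2),'yaxis',np.round(R[:,1],3),'pos',np.round(o['eef_pos'],3),'t',o['t'],'w',round(o['gripper_width'],3),'F',np.round(o['contact_force'],1))
E
python3 -c "
from h import *
plan([.54,-.03,.30],np.arctan2(-.655,-.756))
d=read_camera('wrist');R=np.array(d['R']);print(-R.T@d['t'],R[2])
"
```

```text
shift [-49.55 -45.83   0.39] twist 0.3890862007774629 q7 -0.08 yaxis [ 0.451  0.893 -0.   ] pos [0.304 0.602 0.304] t 0.65 w 0.999 F [-1.5  0.4 -0.2]
[0.2372055  0.63544554 0.37306258] [ 0.2645339  -0.13381219 -0.9550477 ]
```

move_arm(
  gripper=[0.6,0.6,0.6,0.6,0.6],
  xyz=[
    [-3,-2.8,0],
    [-6,-5.6,0],
    [-9,-8.4,0],
    [-12,-11.2,0],
    [-15,-14,0],
  ],
  twist=[0.08,0.16,0.24,0.32,0.39],
)

```text
t: 1.12
eef_pos: [0.3755, 0.408, 0.304]
tool_rot: [-0.0, 0.418, 0.909, 0.0]
contact_force: [1.5, 1.0, 0.2]
gripper_width: 0.598
```

```bash
python3 -c "
from h import *
plan([.54,-.03,.30],np.arctan2(-.655,-.756))"
```

```text
shift [-43.96 -16.04   0.39] twist -0.004847284706331223 q7 -0.19 yaxis [0.759 0.651 0.   ] pos [0.375 0.408 0.304] t 1.1167 w 0.598 F [1.5 1.  0.2]
```

move_arm(
  gripper=[0.6,0.6,0.6,0.6,0.6],
  xyz=[
    [-3.9,-1.4,0],
    [-7.8,-2.8,0],
    [-11.7,-4.2,0],
    [-15.6,-5.6,0],
    [-19.5,-7,0],
  ],
  twist=[0,0,0,0,0],
)

```text
t: 1.53
eef_pos: [0.4501, 0.2147, 0.3043]
tool_rot: [0.0, 0.416, 0.909, 0.0]
contact_force: [0.7, 0.9, 0.1]
gripper_width: 0.603
```

move_arm(
  gripper=[0.6,0.6,0.6,0.6,0.6],
  xyz=[
    [-3.9,-1.4,0],
    [-7.8,-2.8,0],
    [-11.7,-4.2,0],
    [-14,-5.2,0],
    [-14,-5.2,0],
  ],
  twist=[0,0,0,0,0],
)

```text
t: 1.95
eef_pos: [0.5034, 0.0701, 0.3044]
tool_rot: [0.001, 0.42, 0.907, -0.001]
contact_force: [0.2, -0.4, 0.3]
gripper_width: 0.602
```

```bash
cat > look.py <<'E'
from h import *
import sys
n=sys.argv[1]; qs=sys.argv[2:]
plan([.6655,-.0107,.30],np.arctan2(-.655,-.756))
d=save('wrist',n)
for q in qs:
    print(q,[(np.round(r['centre'],3).tolist(),round(r['p'],2)) for r in spot_point(q,'wrist')])
    for r in cut_out(q,'wrist')[:2]:
        m=r['pixels'].astype(np.uint8); cs=max(cv2.findContours(m,0,2)[0],key=cv2.contourArea)
        a=cv2.approxPolyDP(cs,8,True)[:,0]; print(round(r['p'],2),m.sum(),a.tolist(),np.round(ray(d,a,.028)[:,:2],3).tolist())
E
python3 look.py w1 notched_offcut mitred_offcut
```

```text
shift [-16.65   7.14   0.49] twist -0.010391998414856829 q7 0.53 yaxis [ 0.763  0.647 -0.   ] pos [0.503 0.07  0.304] t 1.95 w 0.602 F [ 0.2 -0.4  0.3]
notched_offcut [([0.65, -0.01, 0.003], 0.78)]
0.97 1137 [[299, 258], [300, 285], [319, 284], [324, 314], [334, 316], [327, 256]] [[0.59, 0.007], [0.618, -0.022], [0.636, -0.005], [0.673, -0.035], [0.686, -0.029], [0.616, 0.032]]
mitred_offcut [([0.469, -0.098, -0.001], 0.64)]
0.76 1427 [[171, 225], [163, 266], [183, 286], [201, 259]] [[0.439, -0.062], [0.463, -0.116], [0.5, -0.124], [0.495, -0.076]]
```

View pics/w1.png

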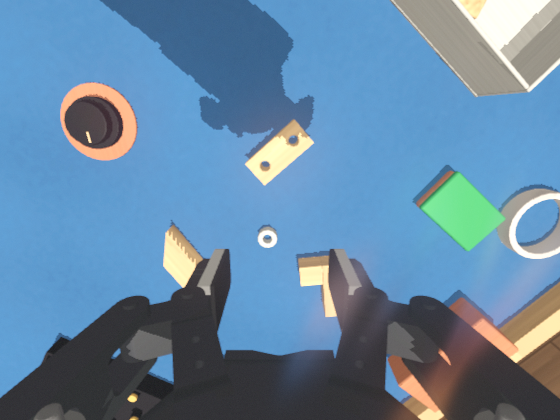

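The wrist view shows the L at (313,280), partly behind a finger, and the mitred piece at (183,258). Next I go over the L's grip and part of the way down.

move_arm(
  gripper=[0.65,0.65,0.65,0.65,0.65],
  xyz=[
    [-3.7,1.5,0.5],
    [-7.4,3,1],
    [-11,4.5,2],
    [-14.6,6,3.5],
    [-16.6,7.1,6],
  ],
  twist=[0,0,0,0,0],
)

```text
t: 2.62
eef_pos: [0.6683, -0.0033, 0.2452]
tool_rot: [0.003, 0.416, 0.91, 0.001]
contact_force: [-0.3, -0.5, 0.7]
gripper_width: 0.646
```

move_arm(
  gripper=[0.65,0.65,0.65],
  xyz=[
    [0,0,3],
    [0,0,6],
    [0,0,6],
  ],
  twist=[0,0,0],
)

```text
t: 2.87
eef_pos: [0.6608, -0.0003, 0.1772]
tool_rot: [-0.005, 0.415, 0.91, -0.002]
contact_force: [-1.8, 0.2, -1.5]
gripper_width: 0.654
```

```bash
python3 look.py w2 notched_offcut mitred_offcut; python3 -c "
from h import *
d=save('top','t2'); print(1)
im=cv2.imread('pics/t2.png')[140:270,220:360];cv2.imwrite('pics/t2z.png',cv2.resize(im,None,fx=5,fy=4.5,interpolation=cv2.INTER_CUBIC))
save('side','s2')
a=cut_out('mitred_offcut','top')
for r in a[:1]:
    m=r['pixels'].astype(np.uint8); cs=max(cv2.findContours(m,0,2)[0],key=cv2.contourArea); np.save('mm.npy',m)
"
```

```text
shift [ -1.    -0.44 -12.29] twist 0.00151558853398015 q7 0.83 yaxis [ 0.755  0.656 -0.008] pos [ 0.661 -0.     0.177] t 2.8667 w 0.654 F [-1.8  0.2 -1.5]
notched_offcut [([0.651, -0.009, 0.003], 0.8)]
0.62 5195 [[216, 169], [222, 201], [258, 199], [267, 258], [298, 257], [291, 156]] [[0.601, -0.005], [0.619, -0.022], [0.639, -0.002], [0.676, -0.036], [0.695, -0.018], [0.636, 0.039]]
mitred_offcut [([0.468, -0.095, -0.003], 0.58)]
0.76 4752 [[0, 95], [0, 184], [22, 204], [75, 173]] [[0.456, -0.063], [0.484, -0.122], [0.504, -0.125], [0.523, -0.077]]
1
```

View pics/w2.png

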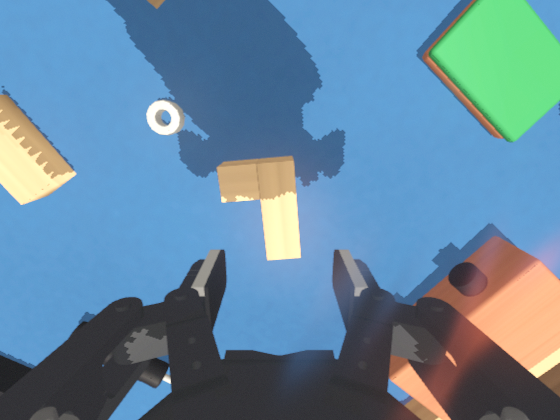

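View pics/t2z.png

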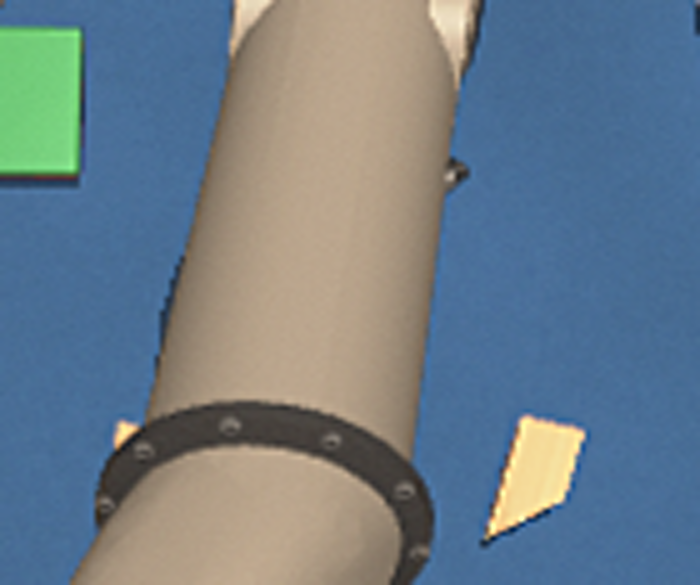

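View pics/s2.png

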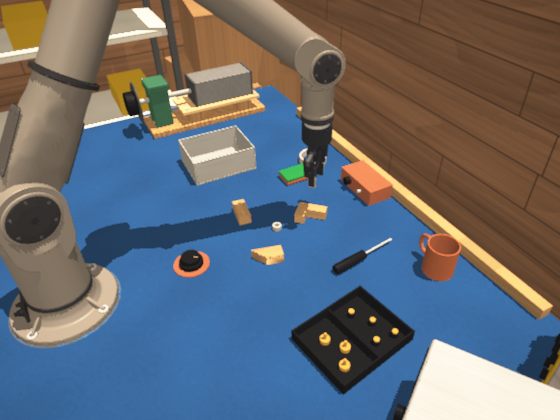

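The wrist view shows the L at (258,205) with clear space for both fingers. Its long edges lie at about 136.5°, so I'll turn the jaws slightly.

```bash
python3 -c "
from h import *
plan([.666,-.009,.078],np.radians(46.5))"
```

```text
shift [-0.57 -0.4  10.79] twist -0.09827244772754606 q7 0.83 yaxis [0.756 0.654 0.003] pos [ 0.665 -0.002  0.186] t 3.2667 w 0.652 F [0.7 1.  0.1]
```

move_arm(
  gripper=[0.65,0.65,0.65,0.65,0.65],
  xyz=[
    [-0.5,-0.4,0],
    [-0.5,-0.4,3],
    [-0.5,-0.4,6],
    [-0.5,-0.4,8],
    [-0.5,-0.4,8],
  ],
  twist=[-0.1,-0.1,-0.1,-0.1,-0.1],
)

```text
t: 3.68
eef_pos: [0.662, -0.0085, 0.1004]
tool_rot: [-0.003, 0.37, 0.929, -0.001]
contact_force: [-0.8, 0.2, 0.7]
gripper_width: 0.652
```

```bash
python3 look.py w3 notched_offcut;python3 -c "
from h import *
plan([.666,-.009,.078],np.radians(46.5))"
```

```text
shift [-3.100e-01 -1.000e-02 -1.996e+01] twist 0.09931398269903235 q7 0.95 yaxis [ 0.687  0.727 -0.004] pos [ 0.662 -0.008  0.1  ] t 3.6833 w 0.652 F [-0.8  0.2  0.7]
notched_offcut []
0.89 11653 [[208, 164], [203, 221], [261, 227], [262, 309], [309, 311], [313, 166]] [[0.601, 0.002], [0.619, -0.022], [0.641, -0.003], [0.676, -0.036], [0.695, -0.018], [0.636, 0.037]]
shift [-0.03  0.03  2.76] twist 0.0012871483095855396 q7 0.95 yaxis [0.687 0.726 0.002] pos [ 0.665 -0.009  0.106] t 3.8333 w 0.649 F [ 1.1 -0.   0.9]
```

View pics/w3.png

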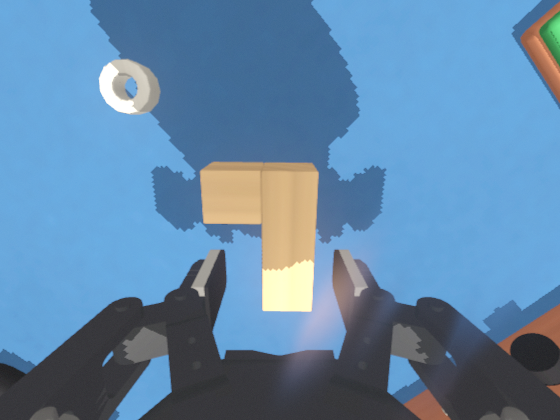

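The L's long leg stands vertical in the view (columns 261–313), between the pads. Going down and closing.

move_arm(
  gripper=[0.65,0.65,0.65,0.1,0.1],
  xyz=[
    [0,0,1.5],
    [0,0,2.7],
    [0,0,2.8],
    [0,0,2.8],
    [0,0,2.8],
  ],
  twist=[0,0,0,0,0],
  squeeze=40,
)

```text
t: 4.25
eef_pos: [0.6646, -0.0088, 0.076]
tool_rot: [-0.0, 0.37, 0.929, -0.0]
contact_force: [0.1, -0.2, 0.6]
gripper_width: 0.377
```

move_arm(
  gripper=[0.1,0.1,0.1,0.1,0.1],
  xyz=[
    [0,0,0],
    [0,0,0],
    [0,0,0],
    [0,0,0],
    [0,0,0],
  ],
  twist=[0,0,0,0,0],
)

```text
t: 4.67
eef_pos: [0.6648, -0.0089, 0.0764]
tool_rot: [0.0, 0.37, 0.929, 0.0]
contact_force: [-0.7, 0.3, 2.6]
gripper_width: 0.321
```

move_arm(
  gripper=[0.1,0.1,0.1,0.1,0.1],
  xyz=[
    [0,0,-2],
    [0,0,-5],
    [0,0,-9],
    [0,0,-13],
    [0,0,-15],
  ],
  twist=[0,0,0,0,0],
)

```text
t: 5.08
eef_pos: [0.666, -0.0093, 0.2308]
tool_rot: [0.003, 0.37, 0.929, 0.001]
contact_force: [1.6, -0.5, 0.3]
gripper_width: 0.319
```

```bash
python3 -c "
from h import *
save('wrist','w4')
plan([.53,.375,.24],np.radians(90))"
```

```text
shift [36.4  18.46 -0.74] twist -0.7583624502290073 q7 0.91 yaxis [0.688 0.726 0.008] pos [ 0.667 -0.009  0.234] t 5.1333 w 0.318 F [0.1 0.1 2.7]
```

View pics/w4.png

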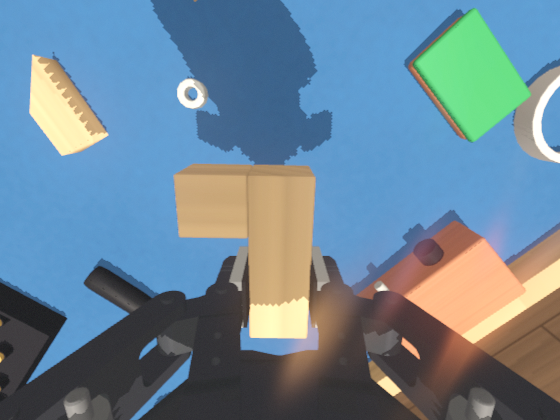

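The L is held (opening 0.32, about 27 mm). Next, the bin's exact pose.

```bash
python3 -c "
from h import *
d=read_camera('top')
print(np.round(ray(d,[(124,188),(118,261),(181,265),(187,190)],.08)[:,:2],3), ray(d,[(168,225)],.02))
print([np.round(r['centre'],3) for r in spot_point('scrap_bin','top')])
plan([.545,.385,.235],np.radians(90))"
```

```text
[[0.621 0.447]
 [0.426 0.452]
 [0.417 0.286]
 [0.617 0.277]] [[0.52961254 0.33862866 0.02      ]]
[array([ 0.521,  0.37 , -0.   ])]
shift [35.81 20.34 -0.73] twist -0.7578844310800843 q7 0.91 yaxis [0.687 0.726 0.003] pos [ 0.665 -0.009  0.228] t 5.2333 w 0.32 F [ 0.1 -0.4 -2.1]
```

move_arm(
  gripper=[0.1,0.1,0.1,0.1,0.1],
  xyz=[
    [3.5,2,0],
    [7,4,0],
    [10.5,6,0],
    [14,8,0],
    [17.5,10,0],
  ],
  twist=[-0.08,-0.16,-0.24,-0.32,-0.4],
)

```text
t: 5.65
eef_pos: [0.6042, 0.1855, 0.2238]
tool_rot: [-0.002, 0.176, 0.984, -0.001]
contact_force: [0.5, -0.6, -1.0]
gripper_width: 0.321
```

```bash
python3 -c "
from h import *
plan([.545,.388,.235],np.radians(90))"
```

```text
shift [12.57 16.94 -1.13] twist -0.35387906717572926 q7 0.93 yaxis [ 0.347  0.938 -0.002] pos [0.604 0.186 0.224] t 5.65 w 0.321 F [ 0.5 -0.6 -1. ]
```

move_arm(
  gripper=[0.1,0.1,0.1,0.1,0.1],
  xyz=[
    [2.4,3.3,0],
    [4.8,6.6,0],
    [7.2,9.8,0],
    [9.6,13,0],
    [12,16.3,0],
  ],
  twist=[-0.07,-0.14,-0.21,-0.28,-0.35],
)

```text
t: 6.07
eef_pos: [0.5489, 0.3799, 0.2236]
tool_rot: [-0.002, 0.002, 1.0, -0.001]
contact_force: [0.9, 0.5, -0.7]
gripper_width: 0.319
```

move_arm(
  gripper=[0.1,0.1],
  xyz=[
    [0,0,0],
    [0,0,0],
  ],
  twist=[0,0],
)

```text
t: 6.23
eef_pos: [0.5477, 0.3823, 0.2233]
tool_rot: [-0.002, 0.001, 1.0, -0.0]
contact_force: [1.0, -0.6, -0.5]
gripper_width: 0.317
```

```bash
python3 -c "
from h import *
plan([.545,.388,.110],np.radians(90))
save('wrist','w5')"
```

```text
shift [ 0.22  0.58 11.33] twist -0.0012701686318554728 q7 0.92 yaxis [ 0.001  1.    -0.001] pos [0.548 0.382 0.223] t 6.2333 w 0.317 F [ 1.  -0.6 -0.5]
```

View pics/w5.png

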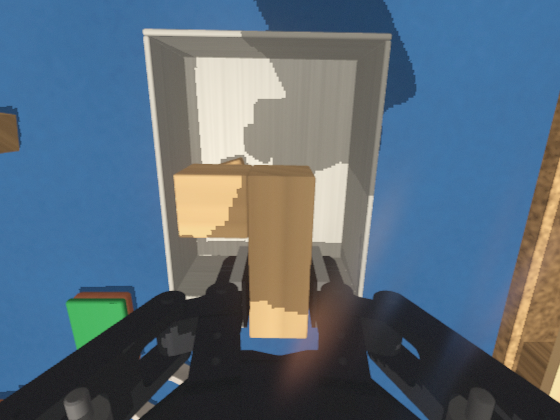

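The L is held over the bin, and the stub shows next to its short leg at (233,160). I'll shift 2.5 cm toward tool +x so the short leg misses the stub, then lower.

move_arm(
  gripper=[0.1,0.1,0.1,0.1,0.1],
  xyz=[
    [2.6,0.6,0],
    [2.6,0.6,3],
    [2.6,0.6,6],
    [2.6,0.6,9],
    [2.6,0.6,11.3],
  ],
  twist=[0,0,0,0,0],
)

```text
t: 6.7
eef_pos: [0.5245, 0.3819, 0.1097]
tool_rot: [-0.001, 0.005, 1.0, -0.002]
contact_force: [-0.7, 0.4, -1.4]
gripper_width: 0.319
```

move_arm(
  gripper=[0.1,0.1,0.5,0.5,0.5],
  xyz=[
    [0,0,0],
    [0,0,0.5],
    [0,0,0.5],
    [0,0,0.5],
    [0,0,0.5],
  ],
  twist=[0,0,0,0,0],
)

```text
t: 7.12
eef_pos: [0.5259, 0.3853, 0.1096]
tool_rot: [0.001, 0.004, 1.0, 0.001]
contact_force: [-0.4, -0.9, 0.3]
gripper_width: 0.499
```

move_arm(
  gripper=[0.5,0.5,0.5,0.5,0.5],
  xyz=[
    [0,0,0],
    [0,0,-3],
    [0,0,-7],
    [0,0,-11],
    [0,0,-15],
  ],
  twist=[0,0,0,0,0],
)

```text
t: 7.53
eef_pos: [0.5247, 0.3849, 0.2604]
tool_rot: [0.0, 0.004, 1.0, 0.0]
contact_force: [1.5, 0.9, 0.0]
gripper_width: 0.499
```

```bash
python3 - <<'E'
from h import *
d=save('wrist','w6')
for q in ['notched_offcut']: print([(np.round(r['centre'],3),r['p']) for r in spot_point(q,'wrist')])
# mitred angle from stored top mask
d=read_camera('top'); m=np.load('mm.npy'); cs=max(cv2.findContours(m,0,2)[0],key=cv2.contourArea)
a=cv2.approxPolyDP(cs,2,True)[:,0]; print(a.tolist(),np.round(ray(d,a,.028)[:,:2],3).tolist())
plan([.47,-.08,.24],np.radians(90))
E
```

```text
[(array([0.513, 0.371, 0.003]), 0.91)]
[[335, 236], [324, 233], [319, 257], [332, 250]] [[0.503, -0.122], [0.511, -0.092], [0.445, -0.078], [0.464, -0.114]]
shift [  5.31 -46.69   1.98] twist -0.00804054195569659 q7 0.89 yaxis [0.008 1.    0.006] pos [0.527 0.386 0.263] t 7.6833 w 0.497 F [-0.7  0.2 -1. ]
```

View pics/w6.png

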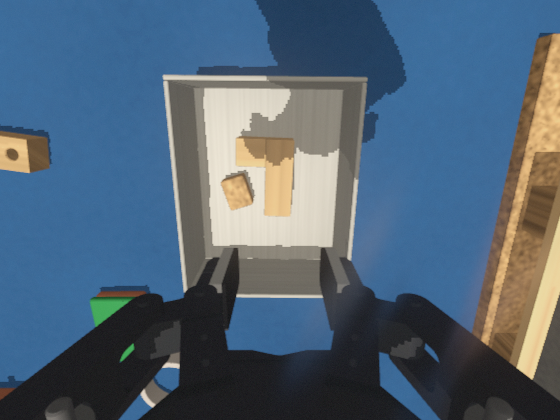

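The L lies flat in the bin at (275,175), clear of the stub. Now to the mitred piece: grip at about (0.4825, −0.101), jaw angle 78°.

```bash
python3 - <<'E'
from h import *
plan([.4825,-.101,.18],np.radians(78))
E
```

```text
shift [  4.08 -48.81   7.98] twist 0.20139990162985932 q7 0.89 yaxis [0.008 1.    0.006] pos [0.527 0.386 0.263] t 7.6833 w 0.497 F [-0.7  0.2 -1. ]
```

move_arm(
  gripper=[0.7,0.7,0.7,0.7,0.7],
  xyz=[
    [0.4,-4,0],
    [0.8,-8,0],
    [1.2,-12,0],
    [1.6,-16,0],
    [2,-20,0],
  ],
  twist=[0,0,0,0,0],
)

```text
t: 8.1
eef_pos: [0.5021, 0.1832, 0.2571]
tool_rot: [-0.001, 0.004, 1.0, -0.0]
contact_force: [0.2, -1.1, -0.3]
gripper_width: 0.698
```

move_arm(
  gripper=[0.7,0.7,0.7,0.7,0.7],
  xyz=[
    [0.4,-4,0],
    [0.8,-8,0],
    [1.2,-12,0],
    [1.6,-16,0],
    [2,-20,0],
  ],
  twist=[0.04,0.08,0.12,0.16,0.2],
)

```text
t: 8.52
eef_pos: [0.4805, -0.0165, 0.2574]
tool_rot: [-0.0, 0.105, 0.995, 0.0]
contact_force: [0.2, -1.5, -0.6]
gripper_width: 0.696
```

```bash
python3 - <<'E'
from h import *
plan([.4825,-.101,.16],np.radians(78))
E
```

```text
shift [-1.96 -8.23  9.74] twist -0.00014052578372347746 q7 1.35 yaxis [ 0.208  0.978 -0.   ] pos [ 0.481 -0.016  0.257] t 8.5167 w 0.696 F [ 0.2 -1.5 -0.6]
```

move_arm(
  gripper=[0.7,0.7,0.7,0.7,0.7],
  xyz=[
    [-0.9,-3.8,0],
    [-1.9,-7.6,0],
    [-1.9,-8,4],
    [-1.9,-8,8],
    [-1.9,-8,9.7],
  ],
  twist=[0,0,0,0,0],
)

```text
t: 8.93
eef_pos: [0.481, -0.0976, 0.1569]
tool_rot: [-0.003, 0.105, 0.994, -0.0]
contact_force: [-0.8, 0.3, -0.3]
gripper_width: 0.698
```

move_arm(
  gripper=[0.7,0.7],
  xyz=[
    [0,0,0],
    [0,0,0],
  ],
  twist=[0,0],
)

```text
t: 9.1
eef_pos: [0.4829, -0.0969, 0.1601]
tool_rot: [-0.002, 0.104, 0.995, -0.0]
contact_force: [-0.0, -0.1, -0.1]
gripper_width: 0.7
```

```bash
python3 look.py w7 mitred_offcut; python3 -c "
from h import *
plan([.4825,-.101,.078],np.radians(78))"
```

```text
shift [-16.04  12.19 -14.05] twist 0.6489387785823015 q7 1.61 yaxis [ 0.206  0.978 -0.001] pos [ 0.483 -0.097  0.16 ] t 9.1 w 0.7 F [-0.  -0.1 -0.1]
mitred_offcut [([0.468, -0.099, -0.004], 0.71)]
0.73 3976 [[297, 153], [251, 193], [248, 255], [291, 256]] [[0.437, -0.076], [0.457, -0.113], [0.503, -0.126], [0.511, -0.095]]
shift [ 0.16 -0.46  8.43] twist 0.001970460829682441 q7 1.61 yaxis [0.206 0.979 0.001] pos [ 0.485 -0.097  0.162] t 9.25 w 0.7 F [-0.6 -0.1 -0.3]
```

View pics/w7.png

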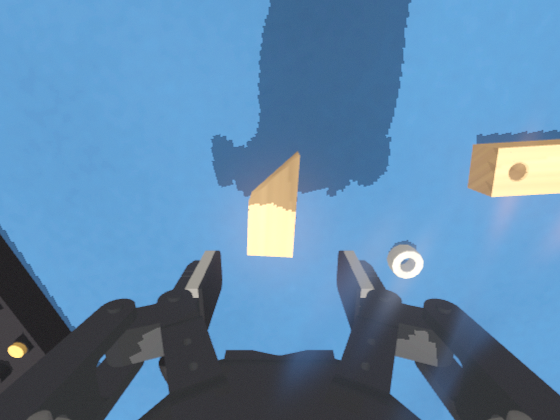

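The mitred piece lies between the open pads at (248–297, 153–256), and the nut is well clear. I'll make a small correction and descend.

move_arm(
  gripper=[0.7,0.7,0.7,0.7,0.7],
  xyz=[
    [0.2,-0.6,1],
    [0.2,-0.6,4],
    [0.2,-0.6,6.5],
    [0.2,-0.6,8],
    [0.2,-0.6,8.3],
  ],
  twist=[0.03,0.03,0.03,0.03,0.03],
)

```text
t: 9.67
eef_pos: [0.4793, -0.1024, 0.076]
tool_rot: [-0.001, 0.119, 0.993, -0.0]
contact_force: [-0.9, 1.2, 0.6]
gripper_width: 0.696
```

move_arm(
  gripper=[0.7,0.2,0.2,0.2,0.2],
  xyz=[
    [0,0,0],
    [0,0,0],
    [0,0,0],
    [0,0,0],
    [0,0,0],
  ],
  twist=[0,0,0,0,0],
)

```text
t: 10.08
eef_pos: [0.4815, -0.1026, 0.0793]
tool_rot: [0.001, 0.119, 0.993, 0.0]
contact_force: [-1.5, 0.6, 6.8]
gripper_width: 0.39
```

move_arm(
  gripper=[0.2,0.2,0.2,0.2,0.2],
  xyz=[
    [0,0,0],
    [0,0,0],
    [0,0,0],
    [0,0,-1],
    [0,0,-3],
  ],
  twist=[0,0,0,0,0],
)

```text
t: 10.5
eef_pos: [0.4796, -0.1021, 0.1077]
tool_rot: [-0.001, 0.119, 0.993, -0.0]
contact_force: [0.0, 0.7, 0.3]
gripper_width: 0.386
```

move_arm(
  gripper=[0.2,0.2,0.2,0.2,0.2],
  xyz=[
    [0,0,-3],
    [0,0,-6],
    [0,0,-10],
    [0,0,-13],
    [0,0,-13],
  ],
  twist=[0,0,0,0,0],
)

```text
t: 10.92
eef_pos: [0.4834, -0.1031, 0.2447]
tool_rot: [0.006, 0.119, 0.993, 0.001]
contact_force: [0.1, -0.4, -0.5]
gripper_width: 0.392
```

```bash
python3 -c "
from h import *
save('wrist','w8')
plan([.565,.375,.235],np.radians(90))"
```

```text
shift [ 3.24 48.36  0.8 ] twist -0.23800414704299944 q7 1.54 yaxis [0.236 0.972 0.002] pos [ 0.482 -0.103  0.242] t 10.9667 w 0.394 F [-0.4  0.7 -1.2]
```

View pics/w8.png

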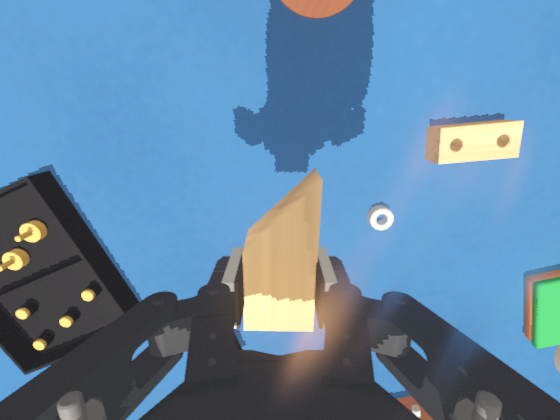

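The mitred piece is held (about 33 mm). I'll lay it flat on the L's long leg, at the L's release pose (0.523, 0.386).

move_arm(
  gripper=[0.2,0.2,0.2,0.2,0.2],
  xyz=[
    [0.5,4,0],
    [1.2,8,0],
    [2,12,0],
    [2.8,16,0],
    [3.6,20,0],
  ],
  twist=[-0.04,-0.08,-0.12,-0.16,-0.2],
)

```text
t: 11.38
eef_pos: [0.4918, 0.1022, 0.2377]
tool_rot: [-0.0, 0.018, 1.0, -0.0]
contact_force: [0.4, -0.5, 0.7]
gripper_width: 0.392
```

```bash
python3 -c "
from h import *
plan([.523,.386,.24],np.radians(90))"
```

```text
shift [-2.09 28.48 -0.24] twist -0.03620754921252045 q7 1.28 yaxis [ 0.036  0.999 -0.   ] pos [0.492 0.102 0.238] t 11.3833 w 0.392 F [ 0.4 -0.5  0.7]
```

move_arm(
  gripper=[0.2,0.2,0.2,0.2,0.2],
  xyz=[
    [-0.3,4,0],
    [-0.6,8,0],
    [-0.9,12,0],
    [-1.2,16,0],
    [-1.5,20,0],
  ],
  twist=[-0.036,-0.036,-0.036,-0.036,-0.036],
)

```text
t: 11.8
eef_pos: [0.5145, 0.3014, 0.2374]
tool_rot: [-0.001, 0.001, 1.0, -0.0]
contact_force: [0.7, 1.1, -0.4]
gripper_width: 0.38
```

move_arm(
  gripper=[0.2,0.2,0.2,0.2,0.2],
  xyz=[
    [-0.3,4,0],
    [-0.6,8,0],
    [-0.6,8.2,0],
    [-0.6,8.2,0],
    [-0.6,8.2,0],
  ],
  twist=[0,0,0,0,0],
)

```text
t: 12.22
eef_pos: [0.5209, 0.3811, 0.237]
tool_rot: [-0.001, 0.001, 1.0, -0.001]
contact_force: [-0.3, -0.6, 0.0]
gripper_width: 0.386
```

```bash
python3 -c "
from h import *
save('wrist','w9')
plan([.523,.386,.113],np.radians(90))"
```

```text
shift [-0.17  0.62 12.43] twist -0.00313740429392384 q7 0.91 yaxis [ 0.003  1.    -0.002] pos [0.521 0.38  0.237] t 12.2667 w 0.388 F [ 0.4 -0.9 -0.3]
```

View pics/w9.png

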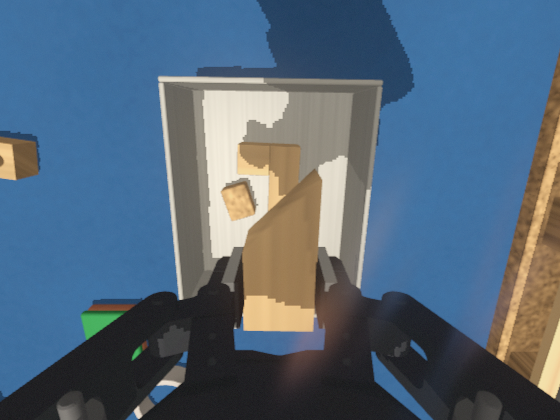

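The piece is over the bin, with the L below it at (275,160). Lowering and releasing.

move_arm(
  gripper=[0.2,0.2,0.2,0.2,0.2],
  xyz=[
    [0,0.5,2],
    [0,0.5,5],
    [0,0.5,8],
    [0,0.5,11],
    [0,0.5,12.2],
  ],
  twist=[0,0,0,0,0],
)

```text
t: 12.68
eef_pos: [0.5201, 0.3832, 0.1122]
tool_rot: [-0.002, 0.002, 1.0, -0.002]
contact_force: [-1.0, 0.3, -0.4]
gripper_width: 0.392
```

move_arm(
  gripper=[0.2,0.2,0.55,0.55,0.55],
  xyz=[
    [0,0,0],
    [0,0,0],
    [0,0,0],
    [0,0,0],
    [0,0,0],
  ],
  twist=[0,0,0,0,0],
)

```text
t: 13.1
eef_pos: [0.5222, 0.3873, 0.1176]
tool_rot: [0.001, 0.001, 1.0, 0.001]
contact_force: [0.6, 0.1, -0.4]
gripper_width: 0.552
```

move_arm(
  gripper=[0.55,0.55,0.55,0.55,0.55],
  xyz=[
    [0,0,0],
    [0,0,-3],
    [0,0,-7],
    [0,0,-11],
    [0,0,-14],
  ],
  twist=[0,0,0,0,0],
)

```text
t: 13.52
eef_pos: [0.522, 0.3872, 0.2598]
tool_rot: [0.001, 0.001, 1.0, 0.001]
contact_force: [0.8, 1.2, 0.7]
gripper_width: 0.551
```

```bash
python3 -c "
from h import *
save('wrist','w10')
for q in ['notched_offcut','mitred_offcut']: print([(np.round(r['centre'],3),r['p']) for r in spot_point(q,'wrist')])
save('side','s10')
for q in ['notched_offcut','mitred_offcut','drilled_block']: print([(np.round(r['centre'],3),r['p']) for r in spot_point(q,'side')])
print(get_obs()['t'],get_obs()['gripper_width'])
"
```

```text
[(array([0.515, 0.37 , 0.005]), 0.68)]
[(array([0.508, 0.386, 0.029]), 0.9)]
[(array([0.513, 0.373, 0.004]), 0.62)]
[(array([0.511, 0.389, 0.034]), 0.62)]
[(array([0.482, 0.091, 0.001]), 0.73)]
13.8667 0.5510287624020523
```

View pics/w10.png

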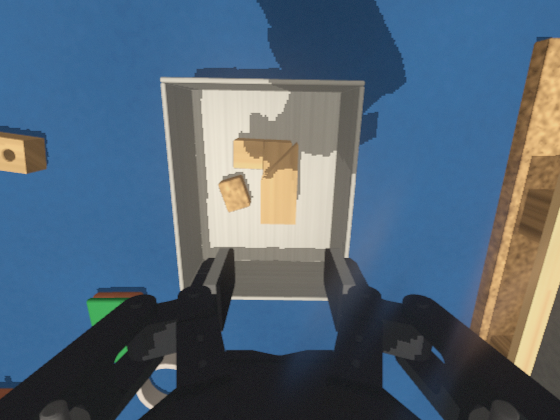

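View pics/s10.png

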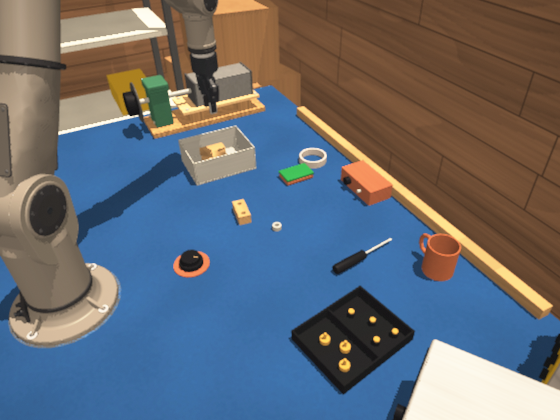

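Both offcuts are in the bin, with the mitred piece lying flat on the L at about (280,190). The gripper is clear, and the drilled block is where it was, within the camera's error.

```bash
python3 -c "
from station import *
print(hand_in())"
```

```text
the job is handed in; nothing more can be done
None
```

I gripped both pine offcuts, put them in the scrap bin, and handed the job in at about 14 s of the 53 s allowed. The L lies flat on the bin floor and the slant-ended piece lies flat on top of it.

- **Offcuts:** the last wrist and side pictures put the L's origin near (0.514, 0.371, 0.005) and the slant-ended piece's near (0.510, 0.387, 0.032). Both are well inside the walls and below the 70 mm limit, and both looked still.
- **Drilled block:** it was never touched. It measured (0.482, 0.091) at the end against (0.486, 0.090) at the start, which is within the camera's error.
- **Gripper:** it was open and about 14 cm above the release height at hand-in, touching nothing.

None of the checks failed or disagreed. Handing in gives no verdict, so I can't confirm how it was judged.

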